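# Reset and lock the airbrush air regulator

### The job

The airbrush's bench air regulator is still locked at the last job's pressure. Swing its lock lever right open, turn the knob clockwise until its pointer lines up with the brass setting clip on the dial's rim, then swing the lever back fully to its locked stop, with the pointer still on the clip. Leave the clip where it is, and do not disturb the airbrush, the cup and the loose bottle beside the regulator.

Things in the scene. Friction and masses are not known exactly. Their poses are not given: they have to be found in the camera images.
- regulator: Grey air regulator with clear bowl on an upright bracket, fixed to the table by a 110 x 140 x 8 mm base plate. Origin: centre of the plate's underside, on the vertical axis shared by knob, dial and lock collar; z up. 55 mm gauge on its -x face (60 mm from the axis, top 136 mm up; its needle follows the knob); outlet coupler 64 mm to -y at height 106 mm; lock lever on the +y side.
- knob_top (a point): Centre of the top of the black fluted round knob, on the axis, 195 mm above the table. Grip it on the cylinder 52 mm in diameter, 159 to 194 mm up. Under that a skirt 72 mm in diameter (154 to 158 mm up) carries the pointer rib (top at 161 mm): keep fingertips above it. Below is the fixed aluminium dial plate, 104 mm in diameter, top at 153 mm, engraved every 12 degrees.
- knob_pointer (a point): Point 45 mm from the axis in the direction of the knob's pointer (a plain aluminium rib on the skirt that points outward; a dark line on the knob's pale cap points the same way), 158 mm above the table. Turns with the knob.
- clip_mark (a point): Point 45 mm from the axis in the direction of the brass setting clip, 158 mm above the table. The clip is a small brass block, 12 mm wide, gripping the dial plate's rim from 43 to 62 mm off the axis, up to 156 mm above the table; its nose points inward. It is stiff and is not to be moved.
- knob (a joint): Knob angle in rad, 0 at the start of the scale, growing clockwise seen from above, range 0 to 4.6. Turns with about 0.1 N m; it is only to be turned while the lock lever is open.
- setting_clip (a joint): Angle of the setting clip in rad, on the same scale as the knob: the pointer is exactly on the clip when both are equal.
- lock_lever (a joint): Lock collar (dark ring under the dial plate, it clamps the setting) and its lever, turning on the regulator's axis, rad: 0 = locked stop (lever over the bold line of the stop sector), growing anticlockwise seen from above to 1.047 = open stop (fine line). Stays where it is left; needs about 3 N at the grip.
- lever_grip (a point): Middle of the upright black grip at the end of the lock lever: a cylinder 18 mm in diameter, from 148 to 186 mm above the table, 105 mm from the regulator's axis; this point is 167 mm above the table. The flat lever under it (12 mm wide, top at 146 mm) runs back to the collar.
- airbrush: Airbrush lying on the table, 142 mm long, 16 mm high, loose. Bystander.
- colour_cup: Open round plastic cup of colour, 110 mm in diameter, 49 mm high, loose; origin at the centre of its underside. Bystander.
- loose_bottle: Colour bottle standing beside the tray of bottles, 46 mm in diameter, 156 mm tall, loose; origin at the centre of its underside. Bystander.

How it is judged:
On the way, in this order (a step that is already met when the one before it is completed fails the run):
1. the lock lever is swung open, at least 0.7 rad from its locked stop, with the pointer not yet on the clip (value of joint lock_lever above 0.7 rad and horizontal distance between knob_pointer and clip_mark above 0.008 m), for 0.1 s.
2. with the lever open, the knob's pointer is brought to the clip, within half a dial division (6 degrees) (value of joint lock_lever above 0.6 rad and horizontal distance between knob_pointer and clip_mark below 0.0046 m and velocity of joint knob between -0.1 and 0.1 rad/s), for 0.2 s.
3. the lever is back at its locked stop, within 0.1 rad (value of joint lock_lever below 0.1 rad), for 0.2 s.
At the end, for the whole second after the job is handed in: The lock lever is within 0.1 rad of its locked stop, the knob's pointer is within half a dial division (0.1 rad, 6 degrees) of the brass clip and at rest; the clip is where it was at the start, and the loose bottle stands upright (value of joint lock_lever below 0.1 rad and horizontal distance between knob_pointer and clip_mark below 0.0046 m and velocity of joint knob between -0.05 and 0.05 rad/s and angle between loose_bottle's own z axis and vertical below 0.2 rad); the robot touches nothing.
It fails at once if the setting clip is pushed along the dial (more than 4 mm) (distance of clip_mark from where it was at the start of the episode above 0.004 m).
It fails at once if the airbrush is moved more than 20 mm (distance of airbrush from where it was at the start of the episode above 0.02 m).
It fails at once if the cup is moved more than 20 mm (distance of colour_cup from where it was at the start of the episode above 0.02 m).
It fails at once if the loose bottle is moved more than 20 mm (distance of loose_bottle from where it was at the start of the episode above 0.02 m).
It also fails if it takes over 64 s, if anything falls off the work surface, if the arm or the gripper's body presses on something with over 40 N, if the wrist force passes 120 N, or if a joint passes its speed limit or range.

### The arm

A 7-joint arm with a two-finger parallel gripper is mounted at the origin on the work surface; the furniture and walls round the work are solid. World frame = base frame: x ahead of the robot, y to its left, z up, the work surface at z = 0. Lengths are in m, angles in rad, forces in N, time in s.
With the tool pointing down it reaches from about 0.35 to 0.9 m from the base axis. Payload 7.2 kg.
Tool frame: the origin (TCP) lies at the very end of the fingers, on their centre line; the grasp point (between the pads) lies 19 mm behind it; z points along the fingers, y is the line along which they close (so a half turn about z gives the same grasp; the last joint's range is limited). The gripper opens to 85 mm and grips with 20 to 120 N. Pads are 22 mm wide; open, the fingers measure 114 mm over their backs; the gripper's body (76 mm by 85 mm) begins 54 mm behind the grasp point. The pads swing forward as they close: fully open they stand 13 mm farther back than shut.
Start: joints at [1.201, 0.411, -0.013, 1.596, 0.006, 1.134, -0.082], TCP at [0.186, -0.597, 0.231] pointing down, gripper open.
Joint ranges: [-2.95, 2.95], [-0.29, 1.99], [-1.47, 1.44], [0.14, 2.54], [-1.03, 4.17], [0.13, 1.85], [-2.86, 2.86]. Speed limits (rad/s): [2.39, 2.39, 3.01, 3.01, 3.14, 3.14, 3.14].

### API

Orientations are given as a rotation vector (axis times angle).
In Python, from station import move_to, line_to, movej, gripper_to, dwell, solve_ik, read_state, capture, PlanningError, sign_off, regions_of, pinpoint gives the robot as it stands. The module is installed in compiled form; this text tells all that it offers. Calls block until the motion is done:
- move_to(position, orientation): joint-space move of the TCP to a pose.
- line_to(position, rotation=None, rate=0.15, stop_force=None): straight line of the TCP; rotation=None keeps the orientation; rate is the mean speed in m/s. With stop_force (N) it stops when the force on the tool has changed by that much, and returns True; else False.
- movej(angles): joint-space move.
- gripper_to(opening, f_grip=None): finger opening in m; f_grip is the grip in N (None keeps the last); returns when the fingers have stopped.
- dwell(seconds).
- solve_ik(position, orientation): joint angles nearest the present ones, or None.
- read_state(): the state.
- capture(name): name is "scene" or "top"; returns a dict with "img" (400x640x3 uint8, blue, green, red), "camera_matrix" (3x3 intrinsics, pixels), "k1" (the pictures are not rectified: a ray, as slopes to the right and down, at radius r is drawn at 1 + k1 r^2 times it, then the intrinsics apply), "origin" and "orientation" of the camera in the world. Camera axes: x right, y down, z forward; pixel columns grow to the right and rows downward; lengths in m; the calibration is good to about 2 mm. A picture is of the moment at which its call begins. There is no depth.
A pose or a line that the arm cannot do raises PlanningError and nothing moves.
- sign_off(): hands the job in; it is judged then, once.
Trained networks look in the newest picture that a camera, given by its name, has taken for a name from the list of things; names that differ only in an ending like _2 or _b are one class to them, and where a whole thing is asked for, a point or a joint stands for the part that bears it (a point fixed in the world has none). Each returns a list of dicts, best first, with "confidence" (0 to 1); they miss things now and then, are a little off and sometimes report something else, mostly with a low value. They report only what shows in the picture. A call takes as long as a camera call.
- regions_of(camera, target): "mask" (400x640 bool, what is visible of it) and "centre" ([column, row] in pixels, amid what is visible of it).
- pinpoint(camera, target): "centre" ([column, row] in pixels: a listed point, or the origin of a listed thing).
The state is a dict: "time_s": time; "q": joint angles; "dq": joint speeds; "tau": joint torques, N m; "tool_pos": TCP position; "ee_rot": TCP orientation; "force": force on the tool from outside, world axes, zero at the start; "torque": the same for the moment, N m; "width": finger opening in m; "grip_force": force on a finger pad.
Only numpy, scipy, OpenCV 4.12 (cv2) and the standard library are available. Lean on these libraries where they do the work, as an engineer would, in place of code of your own. Each camera call takes 0.05 s, during which the arm holds its last target. There are 200 camera calls.

## Working session

There is one attempt and no reset: what is moved stays moved. The work goes in short steps, each a Python script; the robot and the scene stay as the last script left them, time stands still between calls to the robot, and variables do not carry over. Pictures are saved under pics/ and viewed, at most 10 in all, crops included, and the job is handed in when it is done.

```bash
mkdir -p pics; cat > h.py <<'E'
import numpy as np, cv2
from scipy.spatial.transform import Rotation as R
from station import *
def rotm(o):
    o=np.array(o,float)
    return o if o.shape==(3,3) else R.from_rotvec(o).as_matrix()
def ray(c,px):
    K=np.array(c["camera_matrix"]);k=c["k1"]
    d=np.array([(px[0]-K[0,2])/K[0,0],(px[1]-K[1,2])/K[1,1]]);u=d.copy()
    for _ in range(30): u=d/(1+k*(u@u))
    return rotm(c["orientation"])@np.array([u[0],u[1],1.])
def at_z(c,px,z):
    o=np.array(c["origin"]);d=ray(c,px); return o+d*(z-o[2])/d[2]
def tri(cs,pxs):
    A=np.zeros((3,3));b=np.zeros(3)
    for c,p in zip(cs,pxs):
        d=ray(c,p);d/=np.linalg.norm(d);P=np.eye(3)-np.outer(d,d);A+=P;b+=P@np.array(c["origin"])
    return np.linalg.solve(A,b)
def proj(c,X):
    v=rotm(c["orientation"]).T@(np.array(X)-np.array(c["origin"]));u=v[:2]/v[2];u=u*(1+c["k1"]*(u@u))
    K=np.array(c["camera_matrix"]);return np.array([K[0,0]*u[0]+K[0,2],K[1,1]*u[1]+K[1,2]])
E
cat > m.py <<'E'
from h import *
np.set_printoptions(precision=4,suppress=True)
cs={n:capture(n) for n in("scene","top")}
for n in cs:
    cv2.imwrite(f"pics/{n}0.png",cs[n]["img"]); print(n,cs[n]["origin"],np.array(cs[n]["orientation"]).tolist(),np.array(cs[n]["camera_matrix"]).tolist(),cs[n]["k1"])
Z=dict(regulator=0,knob_top=.195,knob_pointer=.158,clip_mark=.158,lever_grip=.167,airbrush=.008,colour_cup=0,loose_bottle=0)
for t,z in Z.items():
    P={}
    for n in cs:
        for d in pinpoint(n,t)[:2]:
            P.setdefault(n,d["centre"]); print(t,n,np.round(d["centre"],1),round(d["confidence"],2),at_z(cs[n],d["centre"],z)[:2])
    if len(P)==2: print("   tri",tri([cs[n] for n in P],[P[n] for n in P]))
s=read_state();print(s["time_s"],s["tool_pos"],s["ee_rot"],s["force"])
E
python3 m.py
```

```text
scene [-0.1686  0.5769  0.6116] [-1.0230266539398754, 2.1641222638529127, -1.2436729684181098] [[443.28860118592, 0.0, 317.44118621865823], [0.0, 443.28860118592, 203.1753830137611], [0.0, 0.0, 1.0]] -0.04661959516435607
top [0.3027 0.116  0.9617] [-1.6646513721660785, 2.4736482512240467, -0.3059469920194385] [[471.2281447530245, 0.0, 325.0546273005252], [0.0, 471.2281447530245, 198.02303357466394], [0.0, 0.0, 1.0]] -0.02083183563197923
regulator scene [291.2 240.3] 0.57 [0.5634 0.0752]
regulator top [302.5 188.6] 0.8 [0.5696 0.0654]
regulator top [238.4 148.8] 0.61 [0.7055 0.1615]
   tri [ 0.5735  0.0662 -0.0096]
knob_top scene [286.4 165. ] 0.84 [0.5743 0.0705]
knob_top top [291.6 158.9] 0.7 [0.5718 0.0737]
   tri [0.5707 0.0735 0.1973]
knob_pointer scene [276.5 172.8] 0.68 [0.6202 0.0682]
knob_pointer top [289.8 141.4] 0.7 [0.6174 0.0626]
   tri [0.62   0.0648 0.1565]
clip_mark scene [303.6 174.8] 0.35 [0.5707 0.0263]
clip_mark top [317.3 158.3] 0.59 [0.5684 0.0284]
   tri [0.5678 0.0286 0.1598]
lever_grip scene [240.6 177.6] 0.79 [0.6369 0.1539]
lever_grip top [239.3 149.3] 0.58 [0.6341 0.1525]
   tri [0.6349 0.1535 0.1673]
airbrush scene [339.4 283.6] 0.63 [0.3617 0.098 ]
airbrush scene [400.3 243.8] 0.52 [ 0.377  -0.1063]
airbrush top [327.8 276.5] 0.8 [0.3781 0.0856]
   tri [ 0.3787  0.0842 -0.0104]
colour_cup scene [400.1 244.4] 0.7 [ 0.3828 -0.1132]
colour_cup top [415.2 236.4] 0.74 [ 0.3866 -0.1126]
   tri [ 0.3857 -0.1142 -0.002 ]
loose_bottle scene [352.8 214.2] 0.61 [ 0.5565 -0.1214]
loose_bottle top [383.5 159.8] 0.64 [ 0.5637 -0.1194]
   tri [ 0.5622 -0.1224 -0.0028]
0.9 [ 0.1858 -0.5968  0.2313] [3.1058 0.4723 0.    ] [ 0.3263 -0.1395  0.4399]
```

```bash
python3 - <<'E'
import cv2
s=cv2.imread("pics/scene0.png");t=cv2.imread("pics/top0.png")
cv2.imwrite("pics/top_crop.png",cv2.resize(t[90:250,200:413],None,fx=3.75,fy=3.75,interpolation=cv2.INTER_CUBIC))
E
```

```text
(no output)
```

View pics/scene0.png

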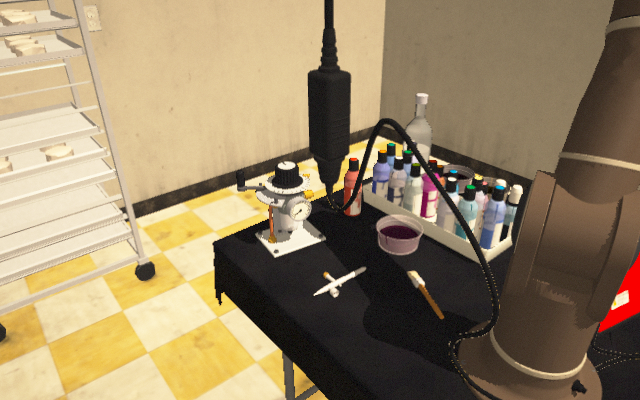

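View pics/top0.png

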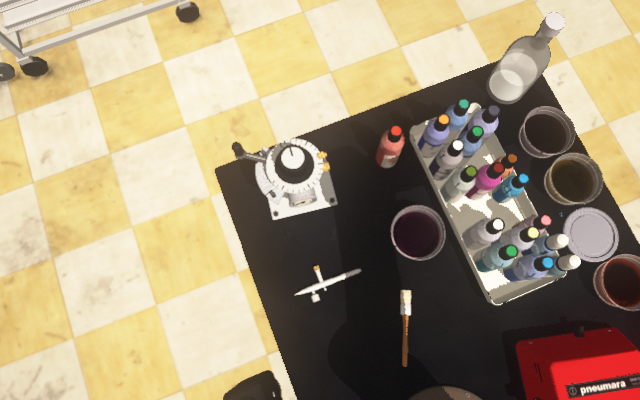

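```bash
sleep 1; ls pics
```

```text
scene0.png
top0.png
top_crop.png
```

View pics/top_crop.png

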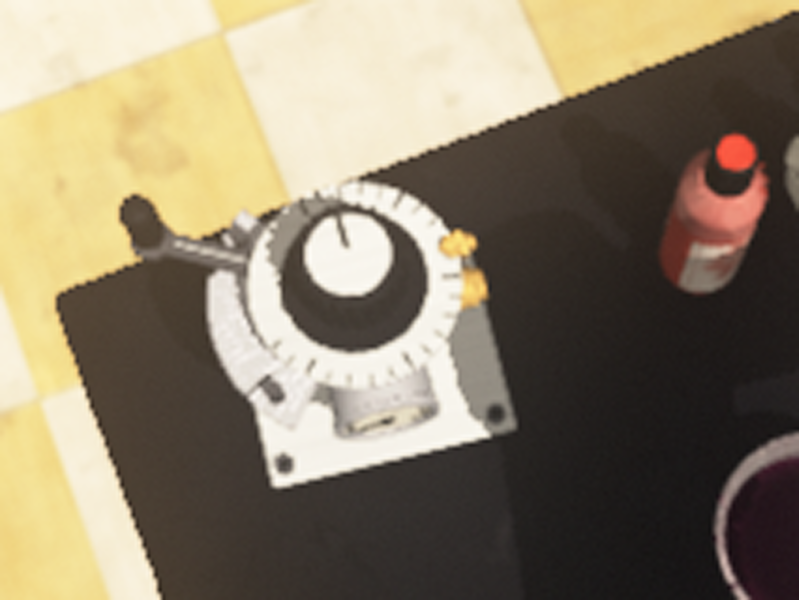

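The scene picture shows the regulator at about (287,195) with its lever at upper left and a red loose bottle at (353,190). A black hanging tool with a hose sits at (330,110–205). The top crop shows the cap line pointing roughly +x and two brass bits at crop (458,243) and (475,288); one is the clip and the other the coupler. Next I'll work out which is which and where the hanging tool is.

```bash
cat > a.py <<'E'
from h import *
np.set_printoptions(precision=4,suppress=True)
S,T=capture("scene"),capture("top")
print("gripper in scene",proj(S,[.186,-.597,.231]),proj(S,[.186,-.597,.4]),"top",proj(T,[.186,-.597,.231]))
for sp,tp in(((330,110),(250,388)),((332,205),(262,385))):
    X=tri([S,T],[sp,tp]);print("hang",X,proj(S,X),proj(T,X))
print("coupler top",proj(T,[.571+.0,.0735-.064,.106]))
# brass blobs
def blobs(c,roi):
    x0,x1,y0,y1=roi;h=cv2.cvtColor(c["img"],cv2.COLOR_BGR2HSV)[y0:y1,x0:x1]
    m=cv2.inRange(h,(12,110,110),(32,255,255));n,l,st,ce=cv2.connectedComponentsWithStats(m)
    return [(ce[i]+[x0,y0],st[i,4]) for i in range(1,n) if st[i,4]>4]
for n,c,roi in(("top",T,(305,335,140,180)),("scene",S,(290,325,160,215))):
    for ce,a in blobs(c,roi): print(n,ce,a,"z.154",at_z(c,ce,.154)[:2],"z.106",at_z(c,ce,.106)[:2])
for t in("clip_mark","regulator","knob"):
    for n,c in(("top",T),("scene",S)):
        for d in regions_of(n,t)[:2]:
            ys,xs=np.nonzero(d["mask"]);print(t,n,np.round(d["centre"],1),round(d["confidence"],2),xs.min(),xs.max(),ys.min(),ys.max(),len(xs))
A=np.array([.571,.0735])
print("plate ellipse centre proj",proj(T,[*A,.153]),[proj(T,[A[0]+.052*np.cos(a),A[1]+.052*np.sin(a),.153]) for a in(0,1.571,3.14,4.71)])
for q in ([.6345,.153,.2],[.571,.0735,.166]):
    for yaw in(0,45,90,-45,-90):
        r=(R.from_euler('z',yaw,degrees=True)*R.from_rotvec([np.pi,0,0])).as_rotvec();j=solve_ik(q,r);print(yaw,q[0],None if j is None else np.round(j,2))
cv2.imwrite("pics/scene_crop.png",cv2.resize(S["img"][145:265,225:385],None,fx=5,fy=5,interpolation=cv2.INTER_CUBIC))
E
python3 a.py
```

```text
gripper in scene [600.0446 128.6366] [621.1521  58.5032] top [765.8377 213.5351]
hang [0.2634 0.2158 0.429 ] [325.8083 109.5678] [254.8587 389.8407]
hang [0.2507 0.2247 0.2944] [326.961  204.5307] [267.0285 387.0347]
coupler top [326.5711 162.518 ]
top [321.8333 154.4074] 54 z.154 [0.5735 0.0176] z.106 [0.5896 0.0117]
top [326.0351 166.3684] 57 z.154 [0.5496 0.0191] z.106 [0.5642 0.0134]
scene [301.6102 166.1864] 59 z.154 [ 0.6178 -0.0036] z.106 [ 0.7003 -0.0644]
scene [315.08 167.72] 25 z.154 [ 0.5898 -0.023 ] z.106 [ 0.6694 -0.0859]
scene [306.35 175.  ] 20 z.154 [0.5722 0.0172] z.106 [ 0.6499 -0.0415]
scene [313.4921 194.3122] 189 z.154 [0.4883 0.0628] z.106 [0.5572 0.0089]
clip_mark top [321.6 155.2] 0.53 317 327 152 159 69
regulator top [295.3 178.9] 0.78 232 336 139 218 5008
regulator scene [283.6 209.3] 0.8 236 325 161 257 4333
knob top [290.5 166.6] 0.97 275 314 145 183 1215
knob top [386.9 147.4] 0.52 376 404 125 168 859
knob scene [285.7 176.4] 0.97 272 302 162 189 680
plate ellipse centre proj [293.6114 166.9076] [array([283.3713, 141.8379]), array([266.581 , 177.3499]), array([304.1115, 192.7304]), array([320.3908, 156.645 ])]
0 0.6345 [ 0.2   0.61 -0.79  1.52  0.45  1.2  -2.23]
45 0.6345 [ 0.26  0.64 -0.89  1.52  0.52  1.23 -1.49]
90 0.6345 [ 0.25  0.64 -0.88  1.52  0.51  1.23 -0.71]
-45 0.6345 [-0.95  0.68  1.04  1.61 -0.62  1.22 -2.14]
-90 0.6345 [ 0.41  0.81 -1.24  1.51  0.78  1.38  2.25]
0 0.571 [ 0.28  0.48 -0.66  1.76  0.34  1.02 -2.07]
45 0.571 [ 0.33  0.5  -0.73  1.76  0.38  1.04 -1.33]
90 0.571 [ 0.34  0.5  -0.75  1.76  0.39  1.04 -0.55]
-45 0.571 [ 0.11  0.43 -0.43  1.77  0.21  0.99 -2.75]
-90 0.571 [ 0.61  0.73 -1.24  1.74  0.73  1.22  2.32]
```

```bash
sleep 20
```

```text
(no output)
```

View pics/scene_crop.png

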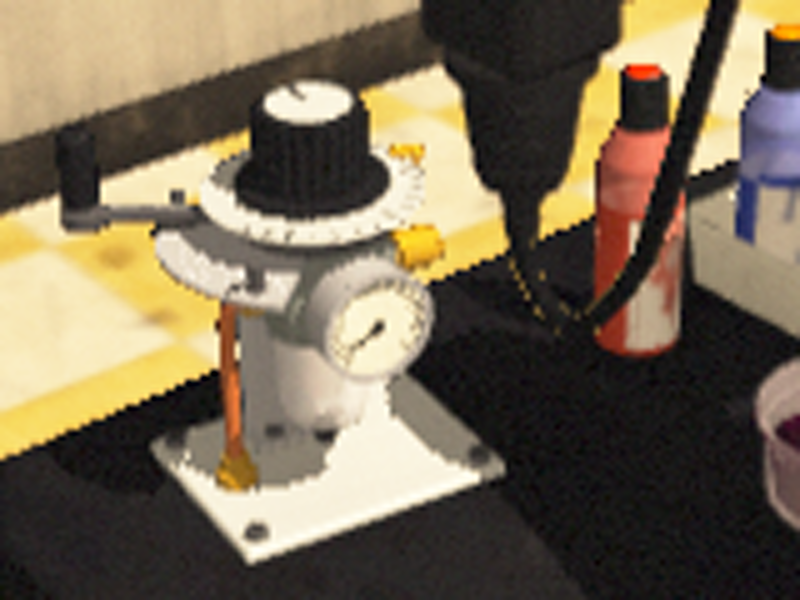

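The hanging tool triangulates to about (0.26, 0.22, ≥0.29), clear of the work. The IK solution keeps the elbow on the -y side, away from it. The upper brass blob is the clip, at roughly -90°. The axis is near (0.571, 0.0735) and the lever at about 51°, with a radius of 103 mm against the stated 105 mm. First move: open the lever.

```bash
cat >> h.py <<'E'
AX=np.array([.5712,.0732])
def down(yaw): return (R.from_euler('z',yaw,degrees=True)*R.from_rotvec([np.pi,0,0])).as_rotvec()
def pol(r,deg,z): a=np.radians(deg);return [AX[0]+r*np.cos(a),AX[1]+r*np.sin(a),z]
def st(m=""):
    s=read_state();print(m,"t",round(s["time_s"],2),"p",np.round(s["tool_pos"],4),"F",np.round(s["force"],1),"w",round(s["width"],4),"g",round(s["grip_force"],1),"q",np.round(s["q"],2));return s
E
python3 - <<'E'
from h import *
g=np.array([.6347,.1533]);a0=np.degrees(np.arctan2(*(g-AX)[::-1]));print(a0,np.hypot(*(g-AX)))
line_to([.186,-.597,.45],rate=.3)
gripper_to(.06,25)
move_to([.60,.02,.42],down(a0)); st("above")
move_to([*g,.26],down(a0)); st("hover")
print(line_to([*g,.156],rate=.1,stop_force=8)); st("down")
c=capture("scene");cv2.imwrite("pics/s1.png",cv2.resize(c["img"][100:260,190:350],(640,640)))
E
```

```text
51.59405984863557 0.10221673052881314
above t 5.17 p [0.6002 0.0186 0.4199] F [ 0.2  0.4 -0.3] w 0.0601 g 0.0 q [ 0.42  0.37 -0.77  1.31  0.26  1.56 -0.99]
hover t 6.03 p [0.6356 0.1521 0.2612] F [0.3 0.3 0.6] w 0.06 g 0.0 q [ 0.18  0.55 -0.75  1.45  0.38  1.3  -1.27]
False
down t 7.22 p [0.6351 0.1536 0.1568] F [-0.3  0.8  0.6] w 0.0597 g 0.0 q [ 0.16  0.63 -0.72  1.57  0.45  1.11 -1.33]
```

View pics/s1.png

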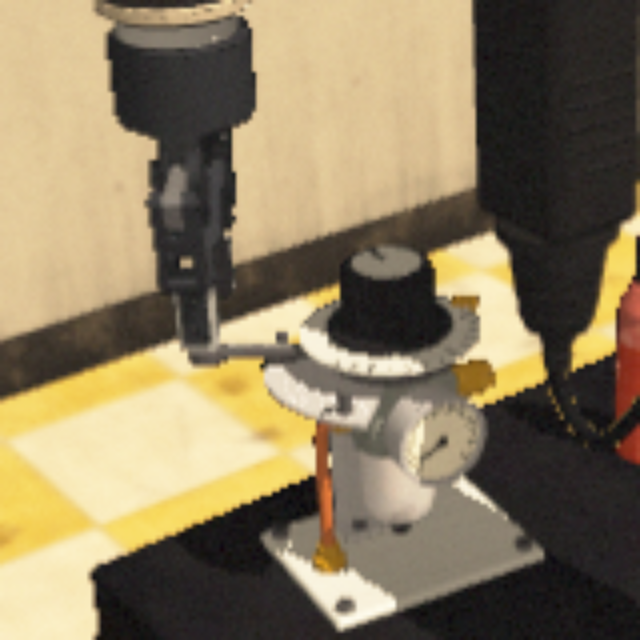

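The fingers straddle the lever grip at about (200,320), with the lever bar at its locked end. Now grip it and swing it open.

```bash
python3 - <<'E'
from h import *
gripper_to(.0,25); st("grip")
a0=51.6
for d in (12,24,36,48,58):
    line_to(pol(.104,a0+d,.156),down(a0+d),rate=.1); st(d)
gripper_to(.06); st("rel")
z=read_state()["tool_pos"];line_to([z[0],z[1],.26],rate=.2)
capture("top");capture("scene")
for n in("top","scene"): 
    c=capture(n)
    for d in pinpoint(n,"lever_grip")[:1]: 
        X=at_z(c,d["centre"],.167)[:2];print(n,d["confidence"],X,np.degrees(np.arctan2(*(X-AX)[::-1])),np.hypot(*(X-AX)))
E
```

```text
grip t 7.72 p [0.6349 0.1533 0.1564] F [ 0.1 -0.3  2.5] w 0.017 g 24.4 q [ 0.16  0.63 -0.72  1.57  0.45  1.11 -1.33]
12 t 8.09 p [0.6166 0.1641 0.1563] F [-5.1 -6.6  7.9] w 0.0168 g 25.0 q [ 0.18  0.63 -0.77  1.6   0.48  1.11 -1.18]
24 t 8.46 p [0.5967 0.1706 0.1563] F [-3.3 -9.1  8.1] w 0.0168 g 25.0 q [ 0.21  0.62 -0.83  1.65  0.5   1.11 -1.02]
36 t 8.82 p [0.5758 0.173  0.1563] F [ -2.4 -10.7   9.2] w 0.0168 g 25.0 q [ 0.24  0.61 -0.89  1.69  0.53  1.1  -0.85]
48 t 9.19 p [0.5549 0.1709 0.1563] F [  0.1 -13.3   7.4] w 0.0171 g 25.0 q [ 0.28  0.6  -0.95  1.74  0.55  1.09 -0.68]
58 t 9.53 p [0.5381 0.166  0.1563] F [  3.4 -14.3   6.9] w 0.0168 g 25.1 q [ 0.33  0.59 -1.    1.79  0.57  1.09 -0.54]
rel t 10.01 p [0.5361 0.1716 0.1559] F [ 0.6  0.2 -0.1] w 0.0597 g 0.0 q [ 0.33  0.59 -1.01  1.79  0.56  1.08 -0.54]
top 0.3 [0.36192162 0.08489663] 176.8010502505531 0.20960499141627226
scene 0.7 [0.53332544 0.16920365] 111.52981313389151 0.10320456428296357
```

```bash
python3 - <<'E'
from h import *
from scipy.optimize import least_squares
P=np.array([[.6349,.1533],[.6166,.1641],[.5967,.1706],[.5758,.173],[.5549,.1709],[.5381,.166]])
for f in(0,1):
    s=least_squares(lambda v:np.hypot(*(P-v[:2]).T)-(v[2] if f else .105),[.57,.073,.105]);print(s.x,s.fun*1e3)
    print(np.degrees(np.arctan2(*(P-s.x[:2]).T[::-1])))
# vision with the arm clear of the knob
cs={n:capture(n) for n in("top","scene")}
Z=dict(knob_top=.195,knob_pointer=.158,clip_mark=.158)
for k in range(2):
  for n in cs:
    cs[n]=capture(n)
    for t,z in Z.items():
        for d in pinpoint(n,t)[:1]: print(n,t,round(d["confidence"],2),np.round(at_z(cs[n],d["centre"],z),4))
E
```

```text
[0.57451544 0.06777958 0.105     ] [-0.30979995  0.11295843  0.18647179  0.22826182 -0.03054476 -0.24631247]
[ 54.77471293  66.39839811  77.8244894   89.30054974 100.77006242
 110.34237199]
[0.57506015 0.07203036 0.10095014] [-0.02659403  0.0566795  -0.03306197  0.02220755 -0.04604405  0.02681301]
[ 53.63531693  65.71611975  77.61779158  89.58017296 101.52497834
 111.47071116]
top knob_top 0.68 [0.5744 0.0723 0.195 ]
scene knob_top 0.94 [0.5968 0.0639 0.195 ]
scene knob_pointer 0.91 [0.6201 0.068  0.158 ]
scene clip_mark 0.44 [0.5825 0.019  0.158 ]
top knob_top 0.59 [0.5716 0.0756 0.195 ]
scene knob_top 0.68 [0.5801 0.0764 0.195 ]
scene knob_pointer 0.56 [0.6291 0.0695 0.158 ]
scene clip_mark 0.35 [0.5793 0.0203 0.158 ]
```

The free circle fit to the lever arc puts the axis at (0.575, 0.072) with residuals under 0.06 mm, which agrees with the cameras. Next I'll grip the knob and turn it about 78° before looking.

```bash
sed -i 's/^AX=.*/AX=np.array([.5746,.0722])/' h.py; python3 - <<'E'
from h import *
gripper_to(.085,40)
y0=130
move_to([*AX,.27],down(y0)); st("hover")
print(line_to([*AX,.163],rate=.12,stop_force=8)); st("down")
gripper_to(0.0,40); st("grip")
for d in range(13,79,13):
    move_to([*AX,.163],down(y0-d))
st("turned")
gripper_to(.085); st("rel")
line_to([*AX,.27],rate=.2)
move_to([.60,.02,.40],down(y0-78));st("clear")
T=capture("top");cv2.imwrite("pics/t2.png",cv2.resize(T["img"][130:210,240:347],None,fx=7,fy=7,interpolation=cv2.INTER_CUBIC))
S=capture("scene");cv2.imwrite("pics/s2.png",cv2.resize(S["img"][145:225,225:332],None,fx=7,fy=7,interpolation=cv2.INTER_CUBIC))
for n,c in(("top",T),("scene",S)):
    for t,z in dict(knob_top=.195,knob_pointer=.158,clip_mark=.158).items():
        for d in pinpoint(n,t)[:1]:
            X=at_z(c,d["centre"],z)[:2];print(n,t,round(d["confidence"],2),np.round(d["centre"],1),np.round(X,4),np.degrees(np.arctan2(*(X-AX)[::-1])),np.hypot(*(X-AX)))
E
```

```text
hover t 12.8 p [0.5747 0.0714 0.2698] F [-0.4  0.3  0.5] w 0.0851 g 0.0 q [ 0.58  0.55 -1.15  1.61  0.51  1.32  0.05]
False
down t 13.84 p [0.575  0.0725 0.1638] F [ 0.6 -0.5 -0.2] w 0.0856 g 0.0 q [ 0.53  0.64 -1.08  1.74  0.62  1.14 -0.03]
grip t 14.26 p [0.5748 0.0721 0.1638] F [-1.3 -1.3  5.6] w 0.0509 g 41.1 q [ 0.53  0.64 -1.08  1.74  0.62  1.14 -0.03]
turned t 16.11 p [0.5755 0.0721 0.1638] F [ 0.3 -1.8  7.7] w 0.051 g 42.6 q [ 0.35  0.51 -0.76  1.75  0.41  1.04 -1.21]
rel t 16.55 p [0.5744 0.0722 0.1627] F [ 0.4  0.7 -0.7] w 0.0849 g 0.0 q [ 0.35  0.52 -0.76  1.75  0.4   1.04 -1.22]
clear t 17.86 p [0.5998 0.0198 0.3986] F [ 0.8  0.2 -0.5] w 0.0849 g 0.0 q [ 0.45  0.39 -0.81  1.35  0.28  1.52 -1.  ]
top knob_top 0.73 [291.2 157.3] [0.5748 0.0733] 79.2156370648995 0.001117472509793552
top knob_pointer 0.91 [317.3 149.6] [0.5838 0.0222] -79.55458673526417 0.05080927614526146
top clip_mark 0.47 [317.1 153.5] [0.577  0.0253] -87.04164701792205 0.04691919056627227
scene knob_top 0.71 [283.9 163. ] [0.5866 0.0686] -16.898928783368255 0.012548818766343738
scene knob_pointer 0.7 [299.8 172.8] [0.5848 0.0267] -77.36505807303791 0.04664660563394786
scene clip_mark 0.57 [303.  173.5] [0.577  0.0232] -87.18920339861563 0.04901345337181187
```

View pics/t2.png

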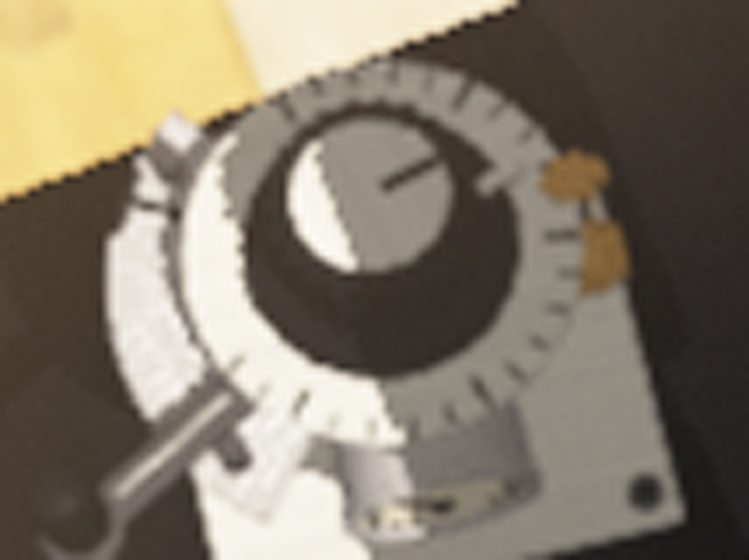

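The crop shows the rib at about (483–515, 170–187) and the clip at (577,175), with the coupler below it at (605,255), so the pointer is a few degrees short of the clip. The lever is at its open end. Next I'll get both angles about the dial centre as seen by this same camera.

```bash
cat > ang.py <<'E'
from h import *
def brass(T):
    h=cv2.cvtColor(T["img"],cv2.COLOR_BGR2HSV)[142:176,308:336];m=cv2.inRange(h,(10,90,70),(32,255,255))
    n,l,s,c=cv2.connectedComponentsWithStats(m);return [(c[i]+[308,142],s[i,4]) for i in range(1,n) if s[i,4]>10]
def ang(X,C): d=np.array(X[:2])-C;return round(float(np.degrees(np.arctan2(d[1],d[0]))),1),round(float(np.hypot(*d))*1e3,1)
if __name__=="__main__":
    T=capture("top");px=lambda x,y:((x+.5)/7-.5+240,(y+.5)/7-.5+130)
    print("axis .153",proj(T,[*AX,.153]),"crop dial centre",px(382,252))
    E=[at_z(T,px(*p),.153)[:2] for p in((370,60),(395,445),(583,235),(180,250),(545,135))]
    E=np.array(E);from scipy.optimize import least_squares
    s=least_squares(lambda v:np.hypot(*(E-v).T)-.052,AX);print("dial fit",s.x,s.fun*1e3)
    for C in(AX,s.x):
        print("rib in/out",[ang(at_z(T,px(*p),.1605),C) for p in((483,187),(515,170),(499,178))])
        print("cap line",ang(at_z(T,px(437,160),.195),C))
        for c,a in brass(T): print("brass",c,a,ang(at_z(T,c,.155),C))
E
python3 ang.py
```

```text
axis .153 [293.56451895 164.88958385] crop dial centre (294.14285714285717, 165.57142857142856)
dial fit [0.57367842 0.07143787] [ 0.25014057  0.37516363 -0.0493034   0.13400614  0.21505334]
rib in/out [(-85.4, 30.5), (-84.8, 39.9), (-84.9, 35.3)]
cap line (-85.7, 19.4)
brass [321.83928571 154.67857143] 56 (-92.0, 54.3)
brass [325.625    166.015625] 64 (-115.0, 57.9)
rib in/out [(-83.5, 29.8), (-83.3, 39.2), (-83.2, 34.6)]
cap line (-82.7, 18.7)
brass [321.83928571 154.67857143] 56 (-91.0, 53.5)
brass [325.625    166.015625] 64 (-114.4, 56.9)
```

View pics/s2.png

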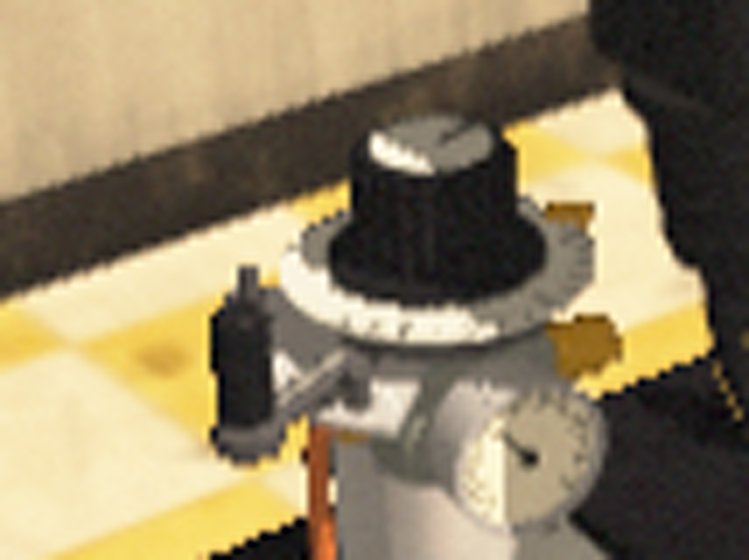

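The rib reads about -84° and the clip about -91.5° on the same dial centre, with radii of 54 mm for the clip and 35 mm for the rib, which fits the geometry. I'll turn 7.6° more and check.

```bash
python3 - <<'E'
from ang import *
y=60
move_to([*AX,.27],down(y))
line_to([*AX,.163],rate=.12,stop_force=8); gripper_to(0.0,40); st("grip")
for d in (3.8,7.6): move_to([*AX,.163],down(y-d))
dwell(.3); st("turned"); gripper_to(.085)
line_to([*AX,.27],rate=.2); move_to([.60,.02,.40],down(y));st("clear")
T=capture("top");cv2.imwrite("pics/t3.png",cv2.resize(T["img"][130:210,240:347],None,fx=7,fy=7,interpolation=cv2.INTER_CUBIC))
S=capture("scene")
for n,c in(("top",T),("scene",S)):
    for t,z in dict(knob_pointer=.158,clip_mark=.158).items():
        for d in pinpoint(n,t)[:1]: print(n,t,round(d["confidence"],2),ang(at_z(c,d["centre"],z),np.array([.5737,.0714])))
E
```

```text
grip t 20.38 p [0.5753 0.072  0.1639] F [ 0.  -1.5  5.8] w 0.0511 g 41.1 q [ 0.37  0.52 -0.79  1.75  0.42  1.05 -1.09]
turned t 21.18 p [0.5754 0.0719 0.1639] F [ 0.3 -0.9  5.5] w 0.0511 g 41.1 q [ 0.35  0.51 -0.76  1.75  0.4   1.04 -1.21]
clear t 22.93 p [0.5998 0.0197 0.3986] F [-0.1  0.3 -1.4] w 0.0852 g 0.0 q [ 0.46  0.39 -0.83  1.35  0.29  1.52 -0.87]
top knob_pointer 0.84 (-86.7, 44.1)
top clip_mark 0.45 (-86.7, 52.4)
scene knob_pointer 0.96 (-84.7, 51.6)
scene clip_mark 0.54 (-91.3, 51.8)
```

```bash
sleep 25
```

```text
(no output)
```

View pics/t3.png

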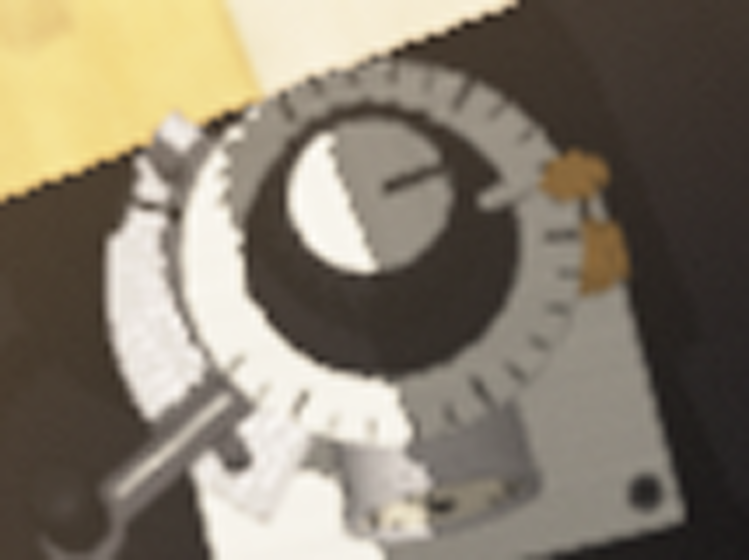

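The rib now runs from about (487,202) to (525,187), pointing at the clip at (577,175). I'll measure it by sampling rings around the axis.

```bash
cat > pol.py <<'E'
from ang import *
def prof(T,C,z,rs,img):
    A=np.arange(-125,-55,.5);out=[]
    for a in A:
        v=[cv2.getRectSubPix(img,(1,1),tuple(float(x) for x in proj(T,[C[0]+r*np.cos(np.radians(a)),C[1]+r*np.sin(np.radians(a)),z])))[0,0] for r in rs]
        out.append(np.mean(v))
    return A,np.array(out)
def cen(A,v,f=.5):
    i=v.argmax();t=np.median(v)+f*(v[i]-np.median(v));l=r=i
    while l>0 and v[l-1]>t:l-=1
    while r<len(v)-1 and v[r+1]>t:r+=1
    return round(float((A[l]+A[r])/2),1),A[l],A[r]
def measure(T):
    g=cv2.cvtColor(T["img"],cv2.COLOR_BGR2GRAY).astype(np.float32)
    hsv=cv2.cvtColor(T["img"],cv2.COLOR_BGR2HSV);sat=hsv[...,1].astype(np.float32)
    for C in(AX,np.array([.5737,.0714])):
        print("rib",[cen(*prof(T,C,.1605,[r],g)) for r in(.030,.032,.034)],"cap",cen(*prof(T,C,.195,np.arange(.008,.019,.001),-g))[0],
          "clip",[cen(*prof(T,C,.156,[r],sat)) for r in(.046,.048,.050,.053,.056)])
if __name__=="__main__": measure(capture("top"))
E
python3 pol.py
```

```text
rib [(-92.2, np.float64(-96.5), np.float64(-88.0)), (-92.2, np.float64(-97.0), np.float64(-87.5)), (-91.8, np.float64(-96.0), np.float64(-87.5))] cap -92.8 clip [(-92.2, np.float64(-95.5), np.float64(-89.0)), (-91.8, np.float64(-97.0), np.float64(-86.5)), (-91.8, np.float64(-98.0), np.float64(-85.5)), (-91.8, np.float64(-98.0), np.float64(-85.5)), (-115.5, np.float64(-124.0), np.float64(-107.0))]
rib [(-90.8, np.float64(-95.5), np.float64(-86.0)), (-90.5, np.float64(-95.5), np.float64(-85.5)), (-89.8, np.float64(-94.0), np.float64(-85.5))] cap -88.8 clip [(-91.0, np.float64(-95.0), np.float64(-87.0)), (-90.8, np.float64(-97.0), np.float64(-84.5)), (-91.0, np.float64(-97.5), np.float64(-84.5)), (-91.0, np.float64(-97.0), np.float64(-85.0)), (-115.0, np.float64(-123.5), np.float64(-106.5))]
```

The rib reads -92° and the clip -92°, so they are aligned within about 1°. Now swing the lever back to its locked stop.

```bash
python3 - <<'E'
from pol import *
gripper_to(.06,25)
a=111.3
move_to(pol(.103,a,.27),down(a)); print(line_to(pol(.103,a,.156),rate=.12,stop_force=8)); st("down")
gripper_to(0,25); s=st("grip")
r=float(np.hypot(*(np.array(s["tool_pos"][:2])-AX)))
for b in(100,88,76,64,55,51): line_to(pol(r,b,.156),down(b),rate=.09); s=st(b)
dwell(.2);st("end");gripper_to(.06); s=st("rel")
p=s["tool_pos"];line_to([p[0],p[1],.27],rate=.2); move_to([.60,-.05,.42],down(51));st("clear")
T=capture("top");S=capture("scene");measure(T)
for n,c in(("top",T),("scene",S)):
    for d in pinpoint(n,"lever_grip")[:1]: print(n,round(d["confidence"],2),ang(at_z(c,d["centre"],.167),AX))
cv2.imwrite("pics/t4.png",cv2.resize(T["img"][100:290,220:440],None,fx=3,fy=3,interpolation=cv2.INTER_CUBIC))
E
```

```text
False
down t 25.6 p [0.5376 0.1685 0.1568] F [-0.4 -0.9 -0.6] w 0.0602 g 0.0 q [ 0.3   0.56 -0.95  1.79  0.52  1.06 -0.47]
grip t 26.06 p [0.5373 0.1682 0.1564] F [-0.7 -0.6  4.1] w 0.0167 g 24.5 q [ 0.3   0.56 -0.95  1.79  0.52  1.06 -0.47]
100 t 26.43 p [0.5573 0.1738 0.1565] F [ 1.4 -1.   5.4] w 0.017 g 24.7 q [ 0.25  0.57 -0.89  1.74  0.5   1.07 -0.63]
88 t 26.82 p [0.5785 0.1753 0.1564] F [ 0.9 -1.1  5.5] w 0.0171 g 24.7 q [ 0.2   0.59 -0.83  1.69  0.48  1.08 -0.8 ]
76 t 27.22 p [0.5999 0.1723 0.1565] F [2.  0.7 4.5] w 0.0169 g 24.6 q [ 0.17  0.6  -0.77  1.64  0.46  1.09 -0.97]
64 t 27.61 p [0.6202 0.165  0.1565] F [ 2.6 -0.   4.5] w 0.0169 g 24.6 q [ 0.14  0.61 -0.71  1.6   0.43  1.09 -1.13]
55 t 27.94 p [0.6341 0.1569 0.1565] F [2.4 1.1 5.4] w 0.0167 g 24.7 q [ 0.13  0.62 -0.67  1.57  0.41  1.1  -1.25]
51 t 28.19 p [0.6391 0.1532 0.1565] F [2.  2.  5.8] w 0.0169 g 25.0 q [ 0.12  0.62 -0.65  1.56  0.4   1.1  -1.3 ]
end t 28.39 p [0.6391 0.1532 0.1565] F [1.5 1.2 6.4] w 0.0166 g 25.0 q [ 0.12  0.62 -0.65  1.56  0.4   1.1  -1.3 ]
rel t 28.88 p [0.6392 0.1521 0.1557] F [1.1 0.  0.
[... 329 characters left out ...]
ap -92.8 clip [(-92.2, np.float64(-95.5), np.float64(-89.0)), (-92.0, np.float64(-97.5), np.float64(-86.5)), (-92.0, np.float64(-98.5), np.float64(-85.5)), (-91.8, np.float64(-98.0), np.float64(-85.5)), (-115.5, np.float64(-124.0), np.float64(-107.0))]
rib [(-90.5, np.float64(-95.0), np.float64(-86.0)), (-90.5, np.float64(-95.5), np.float64(-85.5)), (-89.8, np.float64(-94.0), np.float64(-85.5))] cap -88.8 clip [(-91.2, np.float64(-95.5), np.float64(-87.0)), (-90.8, np.float64(-97.0), np.float64(-84.5)), (-91.0, np.float64(-97.5), np.float64(-84.5)), (-91.0, np.float64(-97.0), np.float64(-85.0)), (-115.0, np.float64(-123.5), np.float64(-106.5))]
top 0.88 (47.6, 101.4)
scene 0.68 (42.3, 108.5)
```

```bash
sleep 30
```

```text
(no output)
```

View pics/t4.png

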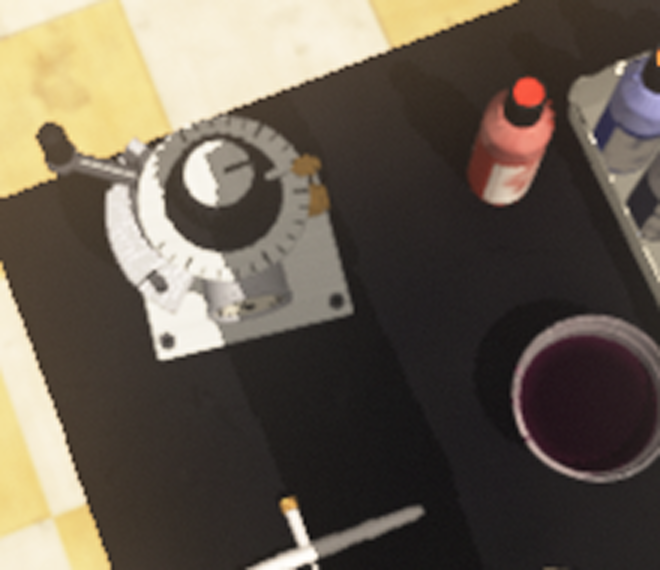

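The top crop shows the rib at about (275,172), still on the clip at (306,165), with the lever at the upper left. The bottle, cup and airbrush are undisturbed. The force didn't rise at the end of the swing, so I'll regrip and press gently until I feel the stop.

```bash
python3 - <<'E'
from pol import *
a=51.3
move_to(pol(.1035,a,.27),down(a)); print(line_to(pol(.1035,a,.156),rate=.12,stop_force=8)); st("down")
gripper_to(0,25); s=st("grip")
r=float(np.hypot(*(np.array(s["tool_pos"][:2])-AX)))
for b in(49,47,45,43):
    hit=line_to(pol(r,b,.156),down(b),rate=.03,stop_force=9); s=st((b,hit)); print("angle",ang(s["tool_pos"],AX))
    if hit: break
gripper_to(.06); s=st("rel")
p=s["tool_pos"];line_to([p[0],p[1],.27],rate=.2); move_to([.60,-.05,.42],down(51));st("clear")
T=capture("top");S=capture("scene");measure(T)
t0=cv2.imread("pics/top0.png")
for n,c in(("top",T),("scene",S)):
    for d in pinpoint(n,"lever_grip")[:1]: print(n,round(d["confidence"],2),np.round(d["centre"],1),ang(at_z(c,d["centre"],.167),AX))
tpl=t0[140:164,228:256];res=cv2.matchTemplate(T["img"][130:175,215:270],tpl,cv2.TM_CCOEFF_NORMED);print("lever shift px",np.array(cv2.minMaxLoc(res)[3])-[13,10],res.max())
E
```

```text
False
down t 32.89 p [0.6398 0.1532 0.157 ] F [-0.3  0.5  0.2] w 0.0604 g 0.0 q [ 0.14  0.63 -0.68  1.56  0.43  1.11 -1.32]
grip t 33.35 p [0.6392 0.1533 0.1566] F [-2.1  0.6  3.4] w 0.017 g 24.5 q [ 0.14  0.63 -0.68  1.56  0.43  1.11 -1.32]
(49, True) t 33.56 p [0.6391 0.1533 0.1565] F [-1.7 -1.2  7.3] w 0.0168 g 25.1 q [ 0.14  0.63 -0.67  1.55  0.42  1.11 -1.34]
angle (51.5, 103.6)
rel t 34.04 p [0.6387 0.153  0.1556] F [-0.5  0.1  0.2] w 0.0601 g 0.0 q [ 0.14  0.63 -0.67  1.55  0.42  1.11 -1.34]
clear t 35.77 p [ 0.5998 -0.0487  0.4186] F [0.2 0.1 0.4] w 0.0599 g 0.0 q [ 0.51  0.37 -0.74  1.31  0.25  1.55 -0.88]
rib [(-92.2, np.float64(-96.5), np.float64(-88.0)), (-92.2, np.float64(-97.0), np.float64(-87.5)), (-91.8, np.float64(-96.0), np.float64(-87.5))] cap -92.8 clip [(-92.2, np.float64(-95.5), np.float64(-89.0)), (-92.0, np.float64(-97.5), np.float64(-86.5)), (-91.8, np.float64(-98.0), np.float64(-85.5)), (-91.8, np.float64(-98.0), np.float64(-85.5)), (-115.5, np.float64(-124.0), np.float64(-107.0))]
rib [(-90.5, np.float64(-95.0), np.float64(-86.0)), (-90.5, np.float64(-95.5), np.float64(-85.5)), (-89.8, np.float64(-94.0), np.float64(-85.5))] cap -88.8 clip [(-91.0, np.float64(-95.0), np.float64(-87.0)), (-90.8, np.float64(-97.0), np.float64(-84.5)), (-91.0, np.float64(-97.5), np.float64(-84.5)), (-91.0, np.float64(-97.0), np.float64(-85.0)), (-115.0, np.float64(-123.5), np.float64(-106.5))]
top 0.66 [238.5 145.4] (49.7, 103.7)
scene 0.52 [237.3 173.3] (41.4, 115.3)
lever shift px [ 1 -1] 0.9648994
```

The lever is about 60° from its open position, slightly past where it started, and a renewed push doesn't move it. The pointer is still on the clip and the arm is clear.

```bash
python3 -c "
from h import *
print(sign_off())"
```

```text
the job is handed in; nothing more can be done
None
```

The job is handed in, with no verdict shown: the lever was swung open and is back at its locked stop, the pointer is within about 1° of the clip, the clip didn't move in the images, and the airbrush, cup and bottle looked undisturbed.

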